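# Index the plaster stud and hold the angle gauge on its mark

### The arm

A 7-joint arm with a two-finger parallel gripper is mounted at the origin on the work surface. World frame = base frame: x ahead of the robot, y to its left, z up, the work surface at z = 0. Lengths are in m, angles in rad, forces in N, time in s.
With the tool pointing down it reaches from about 0.4 to 0.875 m from the base axis. Payload 19.3 kg.
Tool frame: the origin (TCP) lies midway between the tips of the shut fingers; the grasp point (between the pads) lies 19 mm behind it; z points along the fingers, y is the line along which they close (so a half turn about z gives the same grasp; the last joint's range is limited). The gripper opens to 85 mm and grips with 20 to 120 N. Pads are 22 mm wide; open, the fingers measure 114 mm over their backs; the gripper's body (76 mm by 85 mm) begins 54 mm behind the grasp point. The pads swing forward as they close: fully open they stand 13 mm farther back than shut.
Start: joints at [-1.205, 0.521, -0.036, 1.599, 0.021, 1.021, -0.113], TCP at [0.264, 0.567, 0.231] pointing down, gripper open.
Joint ranges: [-2.91, 2.91], [-0.3, 2.13], [-1.5, 1.42], [0.17, 2.43], [-1.26, 4.41], [0.16, 1.93], [-2.52, 2.52]. Speed limits (rad/s): [1.89, 1.89, 2.39, 2.39, 3.01, 3.01, 3.01].

### API

Orientations are given as [roll, pitch, yaw] about the fixed x, y, z axes, in that order (R = Rz(yaw) Ry(pitch) Rx(roll)).
In Python, from workcell import bot gives the robot as it stands.
- The arm moves only by the shell command python3 nudge.py 'ROWS' [FORCE]. ROWS is a JSON list of rows, 1 to 5 of them, each of 7 numbers: the finger opening in m, then dx, dy, dz in m, then a rotation vector rx, ry, rz in rad; each row is the pose to reach, as a shift and turn from the pose commanded when the command began, along the tool's axes at that moment; what a row does not reach only later rows make up. A row lasts 1/8 s, in which the tool goes at most 0.0625 m and 0.188 rad, less where a joint would pass 70% of its speed; a pose out of reach is approached as far as the arm can. The fingers move at their own pace and stop on an object; FORCE is the grip in N (left out, the last holds). Time passes only in rows, so rows that do not move let the fingers close. It prints the time, the measured TCP pose, the force, the opening and the grip force at its end.
- bot.observe(): the state, without advancing time (a new reading comes with each control period).
- bot.grab_frame(name): name is "scene" or "top" or "wrist"; returns the picture (480x640x3 uint8, blue, green, red); there is no depth.
- bot.calibration(name): a dict with "vfov" (degrees; the focal length in pixels is half the picture's height over the tangent of half this angle, whatever the lens; pixels are square), "cx", "cy" (the principal point, pixels), "eye" and "attitude" of the camera in the world. Camera axes: x right, y down, z forward; pixel columns grow to the right and rows downward; lengths in m; the calibration is good to about 2 mm. A picture is of the moment at which its call begins: read the wrist's pose just before it. calibration takes no time and is no camera call; for the wrist camera it gives the pose at the moment of the call.
- bot.job_done(): hands the job in; it is judged then, once.
The state is a dict: "clock": time; "qpos": joint angles; "qd": joint speeds; "joint_efforts": joint torques, N m; "position": TCP position; "tool_rot": TCP orientation; "force": force on the tool from outside, world axes, zero at the start; "moment": the same for the moment, N m; "grip_width": finger opening in m; "finger_force": force on a finger pad.
Only numpy, scipy, OpenCV 4.12 (cv2) and the standard library are available. Lean on these libraries where they do the work, as an engineer would, in place of code of your own. Each camera call takes 0.05 s, during which the arm holds its last target. There are 200 camera calls.

### The job

I need the slant shown for fitting a handle: first turn the plaster stud on the indexing head until the brass nib at its end points at the one long mark on the scale, and let go of it. Then pick up the angle gauge by its wooden handle, set its foot gently and level, squarely across the higher part of the stud's rounded crest, and from there rock it on the crest until the swinging pointer settles on the black mark on the gauge's ring. Finish while still holding the gauge at that slant, its foot resting lightly on the crest, and leave the other things on the bench where they are.

Things in the scene. Friction and masses are not known exactly. Their poses are not given: they have to be found in the camera images.
- indexer: indexing head: aluminium disc screwed to the bench, 156 mm across and 20 mm high, origin at the centre of its underside, z up. Around its top rim are 23 thin short ticks and one long thick black mark (20 x 5 mm); the long mark lies on its +x axis. It carries the turning stud, coaxial with it.
- stud (a joint): turn of the stud about the indexing head's vertical axis, rad, counter-clockwise from above positive; 0 = nib on the long mark. Stiff (about 0.12 N m friction), stays where it is left; turned by gripping the stud by its two long flat sides from above.
- stud_crest (a point): point on the top line of the higher, nib-end part of the stud's crest, 78 mm above the bench, 10 mm towards the nib from the turning axis; x along the crest towards the nib, z up. This part of the top is a half cylinder of 20 mm radius along x, axis 58 mm above the bench, from 20 mm behind the turning axis to 40 mm in front; the last 20 mm behind is 4 mm lower and crooked.
- stud_middle (a point): centre of the stud's block, on the turning axis, 42 mm above the bench; axes as stud_crest. The stud is an off-white plaster block 80 mm long (x) and 40 mm wide (y) with flat long sides from 26 to 58 mm above the bench and the rounded crest above; under it a dark steel disc 108 mm across, its top 26 mm above the bench.
- stud_nib (a point): tip of the small brass nib (10 mm wide, 10 mm high) low on the stud's front end, 62 mm from the turning axis, 30 mm above the bench
- index_mark (a point): middle of the long mark on the scale, 66 mm from the turning axis, 20.5 mm above the bench
- gauge: pendulum angle gauge, loose, upright on its foot on the bench at the start, 0.3 to 0.55 kg. Origin: centre of the foot's flat underside; z up through the handle; x the dial's normal, out of its face; y along the foot. Steel foot 34 (x) x 104 (y) x 12 mm; round dial 104 mm across, 22 mm thick, centre 64 mm above the origin; wooden handle on top. It cannot stand by itself on the crest.
- gauge_foot (a point): centre of the underside of the gauge's foot (the gauge's origin), axes as the gauge's; the steel foot grips the plaster, so that when rocked under light pressure it rolls on the crest rather than slides
- gauge_handle (a point): middle of the gauge's wooden handle, 140 mm above the gauge's origin; the handle is 18 (x) x 44 (y) mm and reaches from 116 to 160 mm above the origin: pinch it across its 18 mm thickness
- ring (a joint): where the mark ring of the gauge is set, rad about the gauge's x axis; 0 = mark straight below the dial centre, positive = mark moved towards the gauge's +y. Already set and tight (differs each time, between 0.25 and 0.45): leave it as it is.
- pointer (a joint): swing of the pointer about the same axis with the same zero and sign as ring, rad; the pointer always hangs plumb, swings at about 2 to 3 Hz and settles in a second or two. Turning the gauge by -a about its own x axis from upright makes it read +a; it is on the mark when it reads the same as ring.
- pointer_tip (a point): tip of the dark pointer, 42 mm from the dial centre, 14.5 mm in front of the gauge's middle plane
- ring_mark (a point): inner end of the black mark (5 mm wide, 11 mm long) on the gauge's aluminium ring, 42 mm from the dial centre, 14.5 mm in front of the gauge's middle plane
- rib_tool: small flat wooden modelling tool lying between the task's things, 145 x 20 x 9 mm; bystander
- bowl: blue glazed bowl, 110 mm across, 50 mm high; bystander
- mug: terracotta mug, 76 mm across, 85 mm high; bystander
- glaze_jar: lidded jar, 68 mm across, 85 mm high; bystander
- kiln_stilt: three-armed white kiln stilt, 14 mm high; bystander
- mould_ring: plaster ring, 100 mm across, 50 mm high; bystander
- glaze_brush: brush lying on the bench; bystander

How it is judged:
By the outcome, as a careful person would: the job done as asked, in the order asked, and still so for the second after the job is handed in, while the arm keeps its last pose, push and grip.
It also fails if it takes over 67 s, if anything falls off the work surface, if the arm or the gripper's body presses on something with over 40 N, if the wrist force passes 120 N, or if a joint passes its speed limit or range.

## Working session

There is one attempt and no reset: what is moved stays moved. The work goes in short steps, Python scripts to look and compute and a shell command to move; the robot and the scene stay as the last step left them, time stands still between calls to the robot, and variables do not carry over. Pictures are saved under pics/ and viewed, at most 10 in all, crops included, and the job is handed in when it is done.

```bash
ls; mkdir -p pics; python3 - <<'E'
from workcell import bot
import cv2,numpy as np
for n in("scene","top"):
    cv2.imwrite(f"pics/{n}0.png",bot.grab_frame(n)); print(n,bot.calibration(n))
print(bot.calibration("wrist")); s=bot.observe(); print(s)
E
```

```text
nudge.py
pics
workcell.py
scene {'vfov': 46.598008206715164, 'cx': 319.42232451336207, 'cy': 239.5222012336496, 'eye': array([1.13301789, 0.62060174, 0.99170693]), 'attitude': array([-2.39988510e+00, -1.04105173e-03,  2.44502202e+00])}
top {'vfov': 42.761655097712, 'cx': 317.69727812081413, 'cy': 244.63269168111913, 'eye': array([0.46394056, 0.01177241, 1.81473597]), 'attitude': array([-3.04947760e+00,  2.40555696e-03, -1.57794820e+00])}
{'vfov': 59.88741061386258, 'cx': 317.95925585908003, 'cy': 236.11853409604208, 'eye': array([0.18863308, 0.60098262, 0.37291672]), 'attitude': array([2.81154480e+00, 1.38429119e-03, 1.13533231e+00])}
{'clock': 0.1, 'qpos': array([-1.20517724,  0.52193785, -0.03632475,  1.59992507,  0.02119727,
        1.02109335, -0.11281805]), 'qd': array([ 0.00129324, -0.0014412 , -0.00018592, -0.00292323,  0.0003945 ,
        0.00161342,  0.00074023]), 'joint_efforts': array([ 3.76676835e-03, -9.28488708e+01,  1.98449336e+00, -3.70533121e+01,
        1.82105403e-02,  5.20581714e-03, -3.93420976e-05]), 'position': array([0.26375493, 0.56630399, 0.23080291]), 'tool_rot': array([-3.14061614e+00,  6.65222561e-05,  2.70574035e+00]), 'force': array([ 0.29109413,  0.22337923, -0.22286604]), 'moment': array([-0.00401322,  0.03221252,  0.01040282]), 'finger_force': 0.0, 'grip_width': 0.08527115253232531}
```

View pics/top0.png

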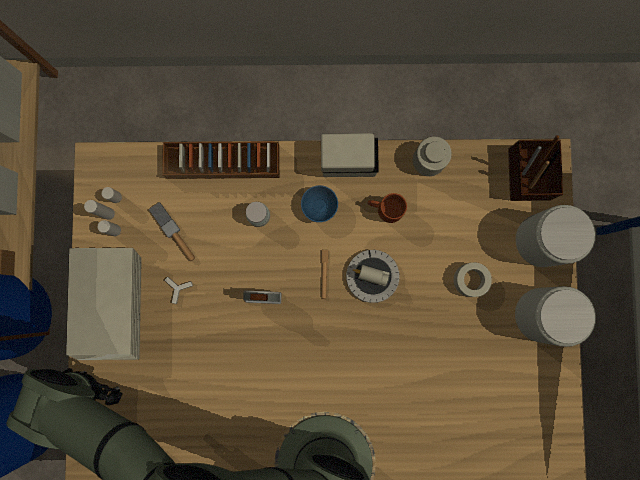

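View pics/scene0.png

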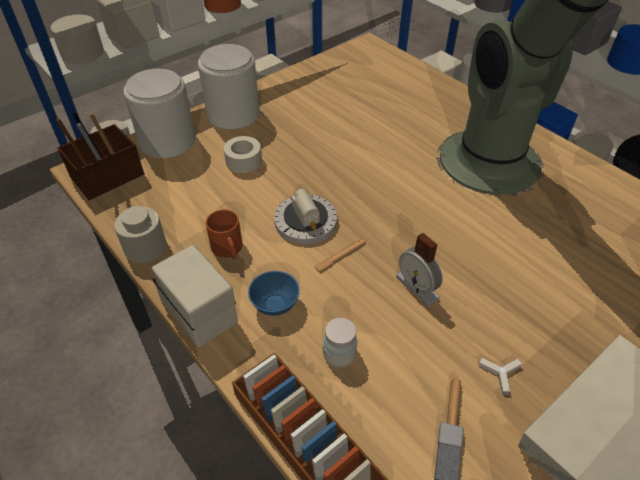

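The top view shows the indexer at about (373,275) with the nib at (357,270), and the gauge at (262,296). The scene view has the gauge's dial at (420,270), facing that camera, and the nib at (313,226). Next I cast rays to get positions.

```bash
cat > h.py <<'E'
from workcell import bot
import cv2,numpy as np
from scipy.spatial.transform import Rotation as R
def K(c):
    f=240/np.tan(np.radians(c["vfov"])/2); return f,c["cx"],c["cy"]
def ray(c,u,v):
    f,cx,cy=K(c); d=R.from_euler("xyz",c["attitude"]).apply([(u-cx)/f,(v-cy)/f,1.]); return np.array(c["eye"]),d/np.linalg.norm(d)
def plane(c,u,v,z):
    e,d=ray(c,u,v); return e+d*(z-e[2])/d[2]
def two(c1,p1,c2,p2):
    a,d=ray(c1,*p1); b,g=ray(c2,*p2)
    s=np.linalg.lstsq(np.c_[d,-g],b-a,rcond=None)[0]; x,y=a+d*s[0],b+g*s[1]
    return (x+y)/2,np.linalg.norm(x-y)
def proj(c,p):
    f,cx,cy=K(c); q=R.from_euler("xyz",c["attitude"]).inv().apply(np.array(p)-c["eye"]); return np.round([cx+f*q[0]/q[2],cy+f*q[1]/q[2]],1)
def tool():
    s=bot.observe(); return s["position"],R.from_euler("xyz",s["tool_rot"])
def delta(p,rot=None):
    P,T=tool(); d=T.inv().apply(np.array(p)-P)
    r=(T.inv()*rot).as_rotvec() if rot is not None else np.zeros(3)
    return np.round(np.r_[d,r],4)
E
python3 - <<'E'
from h import *
t=bot.calibration("top");s=bot.calibration("scene")
print("idx",plane(t,373,276,.02),plane(s,306,218,.02))
print("nib",plane(t,357,270,.03),plane(s,313,226,.03))
print("handle",two(t,(260,296),s,(427,243)))
P,T=tool(); w=bot.calibration("wrist")
print(T.as_matrix().round(3), T.inv().apply(w["eye"]-P), (T.inv()*R.from_euler("xyz",w["attitude"])).as_matrix().round(3))
E
```

```text
idx [ 0.53640488 -0.14623453  0.02      ] [ 0.54037988 -0.13762854  0.02      ]
nib [ 0.5538027  -0.09903925  0.03      ] [ 0.55055385 -0.09815639  0.03      ]
handle (array([0.47719699, 0.17457734, 0.14931537]), np.float64(0.006728159631591534))
[[-0.907  0.422 -0.   ]
 [ 0.422  0.907 -0.001]
 [-0.    -0.001 -1.   ]] [ 0.08273003 -0.00041742 -0.14211897] [[ 0.    -0.946 -0.324]
 [ 1.     0.    -0.   ]
 [ 0.    -0.324  0.946]]
```

```bash
python3 - <<'E'
from h import *
print(delta([.50,.03,.38],R.from_euler("xyz",[np.pi,0,np.pi])))
E
```

```text
[-4.406e-01 -3.866e-01 -1.488e-01 -1.000e-03 -1.000e-04 -4.359e-01]
```

```bash
python3 nudge.py '[[0.085,-0.04,-0.03,-0.03,0,0,-0.05],[0.085,-0.08,-0.07,-0.06,0,0,-0.1],[0.085,-0.12,-0.11,-0.09,0,0,-0.15],[0.085,-0.16,-0.15,-0.12,0,0,-0.2],[0.085,-0.2,-0.19,-0.149,0,0,-0.218]]'; python3 -c "
from h import *
print(delta([.50,.03,.38],R.from_euler('xyz',[np.pi,0,np.pi])))"
```

```text
clock: 0.72
position: [0.3635, 0.3127, 0.3786]
tool_rot: [-3.142, -0.0, 2.925]
force: [1.4, 0.4, -0.2]
grip_width: 0.0849
finger_force: 0.0
[-0.1941 -0.2467 -0.0014 -0.     -0.     -0.2168]
```

```bash
python3 nudge.py '[[0.085,-0.04,-0.05,0,0,0,-0.05],[0.085,-0.08,-0.1,0,0,0,-0.1],[0.085,-0.12,-0.15,0,0,0,-0.15],[0.085,-0.16,-0.2,0,0,0,-0.2],[0.085,-0.194,-0.246,0,0,0,-0.217]]'; python3 nudge.py '[[0.085,0,0,0,0,0,0],[0.085,0,0,0,0,0,0]]';python3 - <<'E'
from h import *
import json
c=bot.calibration("wrist"); im=bot.grab_frame("wrist"); cv2.imwrite("pics/w1.png",im)
json.dump({k:np.array(v).tolist() for k,v in c.items()},open("w1.json","w"))
print(tool()[0],bot.observe()["tool_rot"])
E
```

```text
clock: 1.35
position: [0.4996, 0.0314, 0.3777]
tool_rot: [3.142, 0.0, -3.141]
force: [1.0, 0.9, -0.2]
grip_width: 0.085
finger_force: 0.0
clock: 1.6
position: [0.4989, 0.0335, 0.3774]
tool_rot: [3.142, -0.001, 3.141]
force: [0.9, -1.2, -0.1]
grip_width: 0.085
finger_force: 0.0
[0.49883111 0.03411794 0.37751033] [ 3.14135098e+00 -5.56021380e-04 -3.14148513e+00]
```

View pics/w1.png

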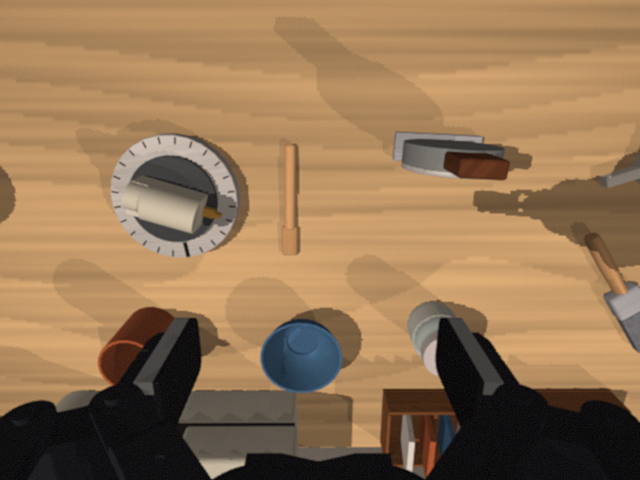

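The wrist view shows the indexer at (175,196), the nib at (212,213), the long mark at (186,249), the gauge's handle top at (476,166) and its foot corners at (396,132) and (484,138). Next: colour masks for exact numbers.

```bash
cat > stud.py <<'E'
from h import *
from scipy.optimize import least_squares
def circ(P,r=None):
    f=lambda q:np.hypot(P[:,0]-q[0],P[:,1]-q[1])-(q[2] if r is None else r)
    return least_squares(f,[*P.mean(0),.078],loss="soft_l1",f_scale=.001).x
def stud(im,c,ctr,save=None):
    hsv=cv2.cvtColor(im,cv2.COLOR_BGR2HSV); S,V=hsv[...,1],hsv[...,2]
    uv=np.indices(V.shape)[::-1].reshape(2,-1).T.astype(float)
    f,cx,cy=K(c); d=R.from_euler("xyz",c["attitude"]).apply(np.c_[(uv[:,0]-cx)/f,(uv[:,1]-cy)/f,np.ones(len(uv))])
    on=lambda z:(np.array(c["eye"])+d*((z-c["eye"][2])/d[:,2])[:,None])[:,:2].reshape(*V.shape,2)
    g=on(.02); 
    near=np.hypot(*(g-ctr).transpose(2,0,1))<.11
    m=((S<60)&(V>90)&near).astype(np.uint8)
    cs=max(cv2.findContours(m,cv2.RETR_EXTERNAL,cv2.CHAIN_APPROX_NONE)[0],key=cv2.contourArea)
    hull=cv2.convexHull(cs)[:,0]
    C=circ(g[cs[:,0,1],cs[:,0,0]]); 
    rel=g-C[:2]; r=np.hypot(rel[...,0],rel[...,1]); a=np.arctan2(rel[...,1],rel[...,0])
    dk=(r>.058)&(r<.075)&(V<60)&(S<120)
    n,l,st,ce=cv2.connectedComponentsWithStats(dk.astype(np.uint8)); k=1+np.argmax(st[1:,4])
    L=rel[l==k]; mk=L.mean(0)
    b=((hsv[...,0]>8)&(hsv[...,0]<28)&(S>110)&(r<.070)).astype(np.uint8)
    n2,l2,st2,ce2=cv2.connectedComponentsWithStats(b); k2=1+np.argmax(st2[1:,4])
    nb=(on(.033)-C[:2])[l2==k2]
    print("centre",C,"mark",mk,np.hypot(*mk),"ang",np.degrees(np.arctan2(mk[1],mk[0])),st[k,4],ce[k])
    print("nib",nb.mean(0),"ang",np.degrees(np.arctan2(nb.mean(0)[1],nb.mean(0)[0])),st2[k2,4],ce2[k2])
    return C
E
python3 - <<'E'
from stud import *
import json
c=json.load(open("w1.json")); im=cv2.imread("pics/w1.png")
stud(im,c,plane(c,175,196,.02)[:2])
E
```

```text
centre [ 0.53716408 -0.14381546  0.07682193] mark [0.06618738 0.00737707] 0.0665972234054599 ang 6.359787454871925 24 [186.  248.5]
nib [0.01498184 0.0461738 ] ang 72.02350741169654 172 [210.44186047 212.65116279]
```

```bash
python3 - <<'E'
from h import *
print(bot.observe()["qpos"].round(2))
print(delta([.556,-.087,.22],R.from_euler("xyz",[np.pi,0,np.radians(252)])))
E
```

```text
[-0.39  0.19  0.24  1.72 -0.05  1.24  1.44]
[-5.7200e-02 -1.2120e-01  1.5740e-01  6.0000e-04 -3.0000e-04 -1.2565e+00]
```

```bash
python3 nudge.py '[[0.085,0,-0.04,0.03,0,0,0.188],[0.085,0,-0.08,0.06,0,0,0.376],[0.085,0,-0.12,0.09,0,0,0.564],[0.085,0,-0.16,0.12,0,0,0.752],[0.085,-0.01,-0.2,0.14,0,0,0.94]]'; python3 - <<'E'
from h import *
print(bot.observe()["qpos"].round(2))
print(delta([.518,-.201,.22],R.from_euler("xyz",[np.pi,0,np.radians(72)])))
E
```

```text
clock: 2.28
position: [0.5087, -0.1664, 0.2367]
tool_rot: [-3.142, -0.001, 2.199]
force: [0.3, 0.6, 1.1]
grip_width: 0.0851
finger_force: 0.0
[-0.14  0.41  0.47  1.85 -0.22  0.94  1.05]
[-3.350e-02 -1.280e-02  1.670e-02 -5.000e-04 -9.000e-04  9.426e-01]
```

```bash
python3 nudge.py '[[0.085,-0.02,-0.01,0.01,0,0,0.188],[0.085,-0.033,-0.013,0.016,0,0,0.376],[0.085,-0.033,-0.013,0.016,0,0,0.564],[0.085,-0.033,-0.013,0.016,0,0,0.752],[0.085,-0.033,-0.013,0.016,0,0,0.94]]';python3 nudge.py '[[0.085,0,0,0,0,0,0],[0.085,0,0,0,0,0,0],[0.085,0,0,0,0,0,0]]'; python3 - <<'E'
from stud import *
import json
c=bot.calibration("wrist"); im=bot.grab_frame("wrist"); cv2.imwrite("pics/w2.png",im)
json.dump({k:np.array(v).tolist() for k,v in c.items()},open("w2.json","w"))
C=stud(im,c,np.array([.537,-.144])); print(bot.observe()["qpos"].round(2), bot.observe()["tool_rot"])
E
```

```text
clock: 2.9
position: [0.5184, -0.1995, 0.2216]
tool_rot: [-3.141, -0.001, 1.262]
force: [0.6, 0.8, 0.1]
grip_width: 0.0852
finger_force: 0.0
clock: 3.28
position: [0.5181, -0.2008, 0.2218]
tool_rot: [3.141, -0.0, 1.269]
force: [-0.0, -0.1, 0.2]
grip_width: 0.0848
finger_force: 0.0
centre [ 0.53788386 -0.14501522  0.07653337] mark [0.0661078  0.00857754] 0.06666194526648833 ang 7.392873270948073 106 [397.75471698  87.96226415]
nib [0.01499395 0.04824441] ang 72.73520172663906 324 [319.99691358  54.75925926]
[-0.23  0.51  0.7   1.82 -0.4   0.95  0.34] [ 3.14146230e+00 -2.56929811e-04  1.26777199e+00]
```

View pics/w2.png

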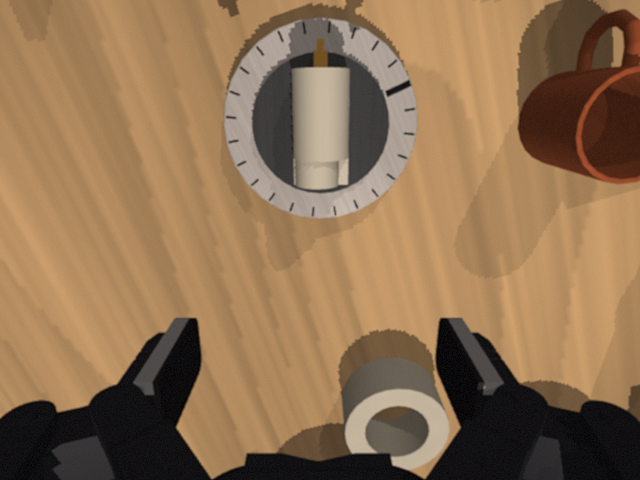

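The close view shows the stud upright in the picture (sides at columns 292 and 350), the nib at (320,55) and the long mark at (398,88). The stud needs about -65.4° of turn. I grasp it now.

```bash
python3 - <<'E'
from h import *
import json
a,b=[json.load(open(f"w{i}.json")) for i in(1,2)]
print("nib",two(a,(210.4,212.7),b,(320,54.8)))
print("crest front corners (w1 187,234 ; w2 349.5,67?)",two(a,(203,208),b,(321,67)))
print(delta([.5377,-.1448,.030],R.from_euler("xyz",[np.pi,0,np.radians(72.6)])))
E
```

```text
nib (array([ 0.55241167, -0.09716066,  0.03385176]), np.float64(0.0010949334979842987))
crest front corners (w1 187,234 ; w2 349.5,67?) (array([ 0.54936078, -0.10603406,  0.02873621]), np.float64(0.004632002184870103))
[ 5.940e-02  2.000e-03  1.918e-01  1.000e-04 -3.000e-04  7.000e-04]
```

```bash
python3 nudge.py '[[0.085,0.03,0.002,0.03,0,0,0],[0.085,0.059,0.002,0.07,0,0,0],[0.085,0.0594,0.002,0.115,0,0,0],[0.085,0.0594,0.002,0.155,0,0,0],[0.085,0.0594,0.002,0.185,0,0,0]]'; python3 nudge.py '[[0.085,0,0,0.007,0,0,0],[0.085,0,0,0.007,0,0,0]]'; python3 nudge.py '[[0,0,0,0,0,0,0],[0,0,0,0,0,0,0],[0,0,0,0,0,0,0],[0,0,0,0,0,0,0],[0,0,0,0,0,0,0]]' 60
```

```text
clock: 3.95
position: [0.5373, -0.1448, 0.0351]
tool_rot: [-3.141, -0.0, 1.267]
force: [1.0, -1.3, -0.4]
grip_width: 0.085
finger_force: 0.0
clock: 4.2
position: [0.5379, -0.1452, 0.0302]
tool_rot: [3.141, -0.0, 1.266]
force: [0.7, 0.4, 0.3]
grip_width: 0.0849
finger_force: 0.0
clock: 4.82
position: [0.5375, -0.1447, 0.0305]
tool_rot: [-3.141, -0.001, 1.266]
force: [-6.1, 3.8, 13.9]
grip_width: 0.0396
finger_force: 60.3
```

```bash
python3 nudge.py '[[0,0,0,0,0,0,0.12],[0,0,0,0,0,0,0.24],[0,0,0,0,0,0,0.36],[0,0,0,0,0,0,0.48],[0,0,0,0,0,0,0.6]]'; python3 nudge.py '[[0,0,0,0,0,0,0.12],[0,0,0,0,0,0,0.24],[0,0,0,0,0,0,0.36],[0,0,0,0,0,0,0.48],[0,0,0,0,0,0,0.541]]';python3 nudge.py '[[0,0,0,0,0,0,0],[0,0,0,0,0,0,0]]'; python3 - <<'E'
from h import *
print(np.degrees(bot.observe()["tool_rot"][2]))
c=bot.calibration("wrist"); im=bot.grab_frame("wrist"); cv2.imwrite("pics/w3.png",im)
E
```

```text
clock: 5.45
position: [0.5374, -0.1447, 0.0305]
tool_rot: [-3.141, -0.001, 0.662]
force: [-9.0, 3.9, 14.8]
grip_width: 0.0391
finger_force: 60.8
clock: 6.08
position: [0.5373, -0.1445, 0.0305]
tool_rot: [-3.141, 0.0, 0.122]
force: [-7.6, 5.0, 17.9]
grip_width: 0.0392
finger_force: 61.1
clock: 6.32
position: [0.5374, -0.1446, 0.0305]
tool_rot: [-3.14, 0.0, 0.125]
force: [-7.9, 5.1, 17.2]
grip_width: 0.0392
finger_force: 61.0
7.157410653646111
```

View pics/w3.png

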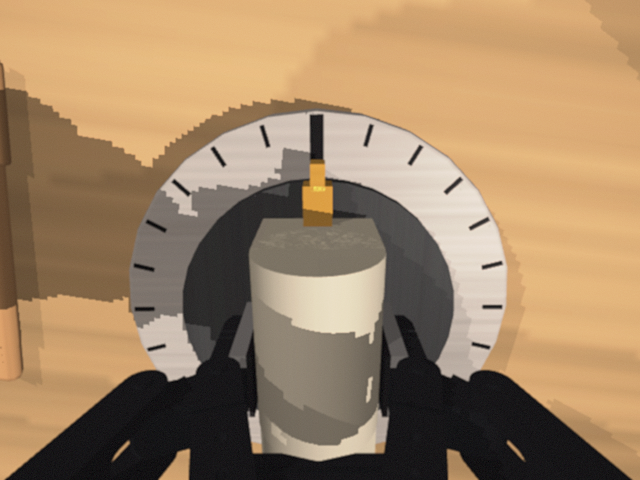

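The nib tip (317.5) lines up with the long mark (columns 310–323), so I release and rise.

```bash
python3 nudge.py '[[0.085,0,0,0,0,0,0],[0.085,0,0,0,0,0,0],[0.085,0,0,0,0,0,0],[0.085,0,0,0,0,0,0]]'; python3 nudge.py '[[0.085,0,0,-0.04,0,0,0],[0.085,0,0,-0.09,0,0,0],[0.085,0,0,-0.15,0,0,0],[0.085,-0.05,0,-0.19,0,0,0],[0.085,-0.08,0,-0.19,0,0,0]]'; python3 nudge.py '[[0.085,0,0,0,0,0,0],[0.085,0,0,0,0,0,0]]'; python3 - <<'E'
from stud import *
import json
c=bot.calibration("wrist"); im=bot.grab_frame("wrist"); cv2.imwrite("pics/w4.png",im)
json.dump({k:np.array(v).tolist() for k,v in c.items()},open("w4.json","w"))
stud(im,c,np.array([.537,-.144])); print(bot.observe()["qpos"].round(2), tool()[0],bot.observe()["tool_rot"])
E
```

```text
clock: 6.88
position: [0.5377, -0.145, 0.0297]
tool_rot: [3.142, 0.0, 0.125]
force: [0.1, -0.4, 0.6]
grip_width: 0.085
finger_force: 0.0
clock: 7.5
position: [0.4574, -0.1557, 0.2216]
tool_rot: [3.142, -0.003, 0.124]
force: [1.6, -0.7, -0.4]
grip_width: 0.0847
finger_force: 0.0
clock: 7.75
position: [0.4589, -0.1547, 0.2197]
tool_rot: [-3.142, -0.0, 0.125]
force: [0.4, -0.3, -0.3]
grip_width: 0.0848
finger_force: 0.0
centre [ 0.53465942 -0.1458373   0.07274871] mark [0.06983118 0.00927787] 0.07044482100102704 ang 7.5680742719691345 30 [317.    2.5]
nib [0.0555977  0.00729452] ang 7.474621215674086 295 [317.24745763  21.4779661 ]
[-0.58  0.56  1.11  2.01 -0.61  0.96 -0.6 ] [ 0.4589583  -0.15478957  0.21961227] [3.14129837e+00 3.51675844e-05 1.25401584e-01]
```

View pics/w4.png

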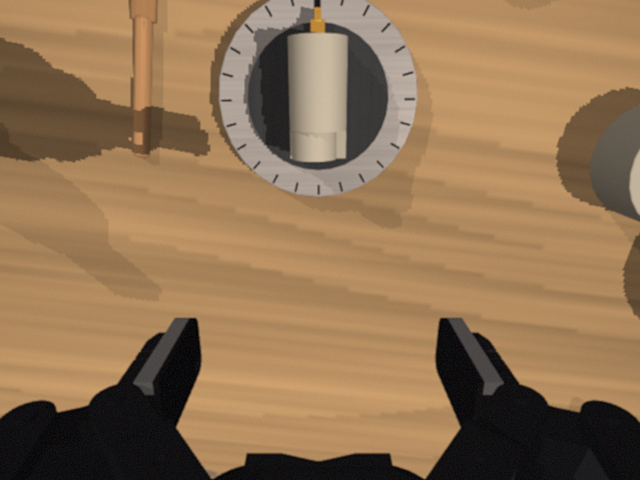

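```bash
python3 - <<'E'
from h import *
import json
a=json.load(open("w1.json"))
p=plane(a,397,132,.012);q=plane(a,484,138,.012);print(p,q,np.hypot(*(q-p)[:2]))
y=np.arctan2(*(q-p)[[1,0]])-np.pi/2; print("gauge yaw",y, "handle top centre",plane(a,476,169,.16))
Rt=R.from_euler("xyz",[np.pi,.46,y])
fwd=Rt.as_matrix()@[1,0,0]
print(delta(np.array([.47,.17,.171])+R.from_euler("z",y).apply([.065,0,0]),Rt))
E
```

```text
[0.45896873 0.12637324 0.012     ] [0.46600172 0.23042557 0.012     ] 0.10428973979116628
gauge yaw -0.06748825489460741 handle top centre [0.47765045 0.16930123 0.16      ]
[ 0.1154 -0.3084  0.0485  0.0447 -0.4586  0.1894]
```

```bash
python3 nudge.py '[[0.085,0.02,-0.06,-0.02,0,0,0.06],[0.085,0.05,-0.12,-0.02,0,-0.1,0.12],[0.085,0.08,-0.18,0,0.02,-0.2,0.18],[0.085,0.1,-0.24,0.02,0.03,-0.3,0.189],[0.085,0.125,-0.3,0.045,0.045,-0.459,0.189]]';python3 nudge.py '[[0.085,0,0,0,0,0,0],[0.085,0,0,0,0,0,0],[0.085,0,0,0,0,0,0]]'; python3 - <<'E'
from h import *
import json
c=bot.calibration("wrist"); im=bot.grab_frame("wrist"); cv2.imwrite("pics/w5.png",im)
json.dump({k:np.array(v).tolist() for k,v in c.items()},open("w5.json","w"))
print(bot.observe()["qpos"].round(2), tool()[0],bot.observe()["tool_rot"])
E
```

```text
clock: 8.43
position: [0.5386, 0.1354, 0.1836]
tool_rot: [-3.141, 0.465, -0.066]
force: [1.3, 0.6, 1.9]
grip_width: 0.0851
finger_force: 0.0
clock: 8.8
position: [0.5383, 0.1318, 0.1851]
tool_rot: [-3.141, 0.459, -0.069]
force: [0.4, -0.7, 0.2]
grip_width: 0.0853
finger_force: 0.0
[-0.78  0.96  0.99  1.5  -0.71  1.59 -1.29] [0.53828534 0.13206924 0.18530523] [-3.14007925  0.45896881 -0.0686089 ]
```

View pics/w5.png

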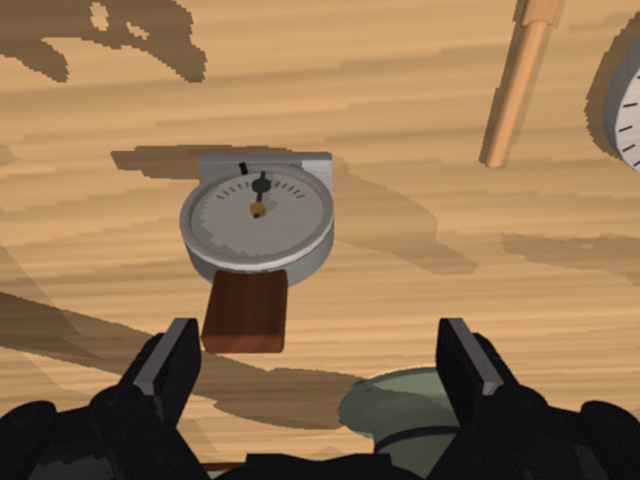

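The wrist view shows the upside-down dial: centre (257,209), pointer bob (261,185), black mark (243,169), handle end at (245,342). I enlarge the dial to read it finely.

```bash
python3 - <<'E'
import cv2
im=cv2.imread("pics/w5.png")[145:360,175:345]
cv2.imwrite("pics/w5c.png",cv2.resize(im[:,:],None,fx=2.75,fy=2.75,interpolation=cv2.INTER_CUBIC)); 
E
```

```text
(no output)
```

View pics/w5c.png

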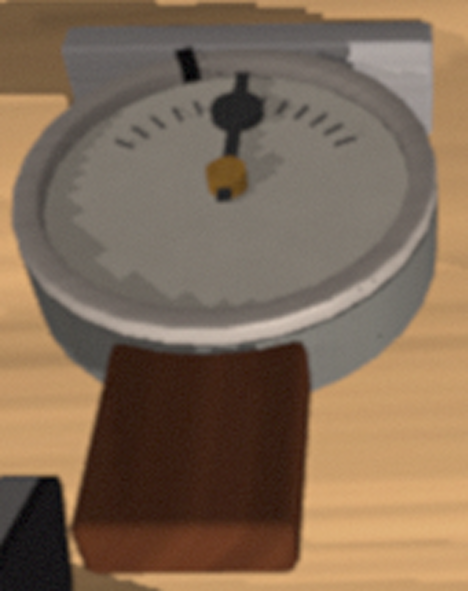

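```bash
python3 - <<'E'
from h import *
import json
c=json.load(open("w5.json")); px=lambda x,y:(175+x/2.75,145+y/2.75)
H=[plane(c,*px(*p),.16) for p in[(78,526),(300,531),(295,569),(84,566)]]
print(np.round(H,4),"c",np.mean(H,0),"lens",[np.linalg.norm(H[i]-H[(i+1)%4]).round(4) for i in range(4)])
hy=(H[0]-H[1])+(H[3]-H[2]); print("yaw handle",np.arctan2(hy[1],hy[0])-np.pi/2)
F=[plane(c,*px(*p),z) for p,z in[((70,28),0),((428,22),0),((66,46),.012),((430,41),.012)]]
print(np.round(F,4)); 
for i in(0,2):
    d=F[i]-F[i+1]; print("foot",np.linalg.norm(d),np.arctan2(d[1],d[0])-np.pi/2,(F[i]+F[i+1])/2)
w1=json.load(open("w1.json"))
# handle top near-corners in w1 : use mask
im=cv2.imread("pics/w1.png"); hsv=cv2.cvtColor(im,cv2.COLOR_BGR2HSV); m=((hsv[...,0]<14)&(hsv[...,1]>140)&(hsv[...,2]<150)).astype(np.uint8); m[:100]=0;m[220:]=0;m[:,:430]=0;m[:,530:]=0
print(cv2.boxPoints(cv2.minAreaRect(cv2.findNonZero(m))))
yaw=-.065
for yaw in(-.055,-.07):
  n=R.from_euler("z",yaw).apply([1,0,0]); yv=R.from_euler("z",yaw).apply([0,1,0])
  g=np.mean(H,0)*[1,1,0]
  def dial(p):
    e,d=ray(c,*px(*p)); t=((g+n*.0145-e)@n)/(d@n); q=e+d*t-g; return np.array([q@yv,q[2]])
  D=dial((227,179));
  for nm,p in(("mark in",(193,80)),("mark out",(184,50)),("ptr",(241,74)),("bob",(237,111)),("hub",(227,177))):
    v=dial(p); r=v-[0,.064]; print(nm,v.round(4),np.hypot(*r).round(4),"ang",np.arctan2(r[0],-r[1]).round(3))
E
```

```text
[[0.491  0.194  0.16  ]
 [0.4864 0.1524 0.16  ]
 [0.4724 0.1552 0.16  ]
 [0.4764 0.1967 0.16  ]] c [0.48156048 0.17458215 0.16      ] lens [np.float64(0.0418), np.float64(0.0143), np.float64(0.0416), np.float64(0.0149)]
yaw handle -0.10387988545517457
[[0.4962 0.2265 0.    ]
 [0.4912 0.1245 0.    ]
 [0.4983 0.2246 0.012 ]
 [0.493  0.1242 0.012 ]]
foot 0.10210167486188163 -0.04916762030073252 [0.49367503 0.17552431 0.        ]
foot 0.10062024451683284 -0.05250394429741667 [0.49564895 0.1743915  0.012     ]
[[444.21945 176.39143]
 [445.37558 152.11314]
 [509.37332 155.16066]
 [508.2172  179.43895]]
mark in [0.0135 0.029 ] 0.0375 ang 0.369
mark out [0.0177 0.0153] 0.0518 ang 0.349
ptr [0.001  0.0266] 0.0374 ang 0.027
bob [0.0005 0.0425] 0.0215 ang 0.025
hub [0.0005 0.068 ] 0.0041 ang 3.022
mark in [0.0137 0.0293] 0.0373 ang 0.376
mark out [0.0178 0.0157] 0.0515 ang 0.354
ptr [0.0012 0.0266] 0.0374 ang 0.033
bob [0.0008 0.0425] 0.0215 ang 0.035
hub [0.0007 0.068 ] 0.0041 ang 2.97
```

```bash
python3 - <<'E'
from h import *
print(delta([.55,.15,.27],R.from_euler("xyz",[np.pi,0,.7])))
E
```

```text
[-0.0281 -0.0188 -0.0805 -0.1777  0.4354 -0.7551]
```

```bash
python3 nudge.py '[[0.085,-0.01,-0.005,-0.04,-0.03,0.08,-0.15],[0.085,-0.028,-0.019,-0.08,-0.07,0.17,-0.3],[0.085,-0.028,-0.019,-0.08,-0.1,0.25,-0.45],[0.085,-0.028,-0.019,-0.08,-0.14,0.34,-0.6],[0.085,-0.028,-0.019,-0.08,-0.178,0.435,-0.755]]'; python3 - <<'E'
from h import *
print(delta([.479,.1755,.21],R.from_euler("xyz",[np.pi,0,np.pi/2-.05])),bot.observe()["qpos"].round(2))
E
```

```text
clock: 9.48
position: [0.5498, 0.1508, 0.2693]
tool_rot: [3.141, -0.002, 0.706]
force: [1.5, -0.4, -0.3]
grip_width: 0.0847
finger_force: 0.0
[-0.038  -0.0648  0.0592  0.0016 -0.002  -0.8145] [-1.02  0.58  1.    1.74 -0.54  1.12 -0.72]
```

```bash
python3 nudge.py '[[0.085,-0.01,-0.02,0.01,0,0,-0.163],[0.085,-0.02,-0.04,0.02,0,0,-0.326],[0.085,-0.03,-0.055,0.04,0,0,-0.489],[0.085,-0.038,-0.065,0.055,0,0,-0.652],[0.085,-0.038,-0.065,0.059,0.001,-0.002,-0.814]]';python3 nudge.py '[[0.085,0,0,0,0,0,0],[0.085,0,0,0,0,0,0],[0.085,0,0,0,0,0,0]]'; python3 - <<'E'
from h import *
c=bot.calibration("wrist"); im=bot.grab_frame("wrist"); cv2.imwrite("pics/w6.png",im)
hsv=cv2.cvtColor(im,cv2.COLOR_BGR2HSV); m=((hsv[...,0]<14)&(hsv[...,1]>140)&(hsv[...,2]<170)).astype(np.uint8)
n,l,st,ce=cv2.connectedComponentsWithStats(m); k=1+np.argmax(st[1:,4]); print(st[k],ce[k])
print(proj(c,[.479,.1755,.16]))
print(delta([.479,.1755,.125],R.from_euler("xyz",[np.pi,0,np.pi/2-.05])),bot.observe()["qpos"].round(2))
E
```

```text
clock: 10.1
position: [0.4776, 0.1759, 0.2097]
tool_rot: [-3.138, 0.001, 1.521]
force: [0.6, 0.2, 0.3]
grip_width: 0.0853
finger_force: 0.0
clock: 10.48
position: [0.479, 0.1759, 0.2099]
tool_rot: [-3.139, 0.002, 1.513]
force: [-0.2, 0.3, 0.1]
grip_width: 0.0851
finger_force: 0.0
[ 298  202   35  101 3247] [314.9710502  253.20511241]
[317.1 268.8]
[-0.0003  0.0003  0.0848 -0.0033  0.0024 -0.0072] [-1.03  0.47  0.76  1.95 -0.42  0.89 -0.11]
```

View pics/w6.png

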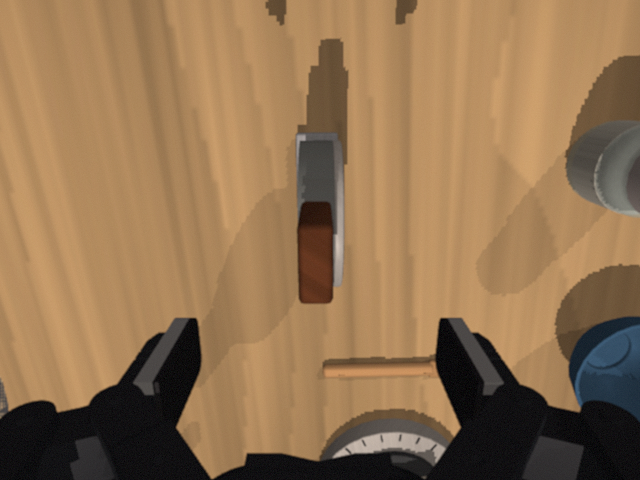

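```bash
python3 nudge.py '[[0.085,0,0,0.02,-0.003,0.002,-0.007],[0.085,0,0,0.045,-0.003,0.002,-0.007],[0.085,0,0,0.07,-0.003,0.002,-0.007],[0.085,0,0,0.085,-0.003,0.002,-0.007],[0.085,0,0,0.085,-0.003,0.002,-0.007]]'; python3 nudge.py '[[0,0,0,0,0,0,0],[0,0,0,0,0,0,0],[0,0,0,0,0,0,0],[0,0,0,0,0,0,0],[0,0,0,0,0,0,0]]' 40;  python3 nudge.py '[[0,0,0,0,0,0,0],[0,0,0,0,0,0,0],[0,0,0,0,0,0,0]]' 90; python3 -c "
from h import *
s=bot.observe();print(s['qpos'].round(3),s['position'],s['tool_rot'],s['force'],s['moment'])"
```

```text
clock: 11.15
position: [0.4784, 0.1755, 0.1241]
tool_rot: [-3.14, 0.001, 1.522]
force: [0.6, -0.7, 0.1]
grip_width: 0.0851
finger_force: 0.0
clock: 11.78
position: [0.4784, 0.176, 0.1249]
tool_rot: [-3.141, -0.0, 1.522]
force: [-3.5, 1.0, 7.5]
grip_width: 0.0174
finger_force: 39.2
clock: 12.15
position: [0.4785, 0.176, 0.125]
tool_rot: [-3.141, -0.0, 1.522]
force: [-3.7, -0.0, 11.1]
grip_width: 0.0166
finger_force: 87.9
[-0.931  0.59   0.643  2.018 -0.54   0.707  0.005] [0.47849084 0.17595412 0.12500786] [-3.14079291e+00 -1.01771113e-04  1.52225410e+00] [-3.66598181e+00 -5.32799783e-03  1.11114198e+01] [-0.00943719  0.94718319 -0.07896469]
```

```bash
python3 nudge.py '[[0,0,0,-0.02,0,0,0],[0,0,0,-0.06,0,0,0],[0,0,0,-0.1,0,0,0],[0,0,0,-0.12,0,0,0],[0,0,0,-0.12,0,0,0]]';python3 nudge.py '[[0,0,0,0,0,0,0],[0,0,0,0,0,0,0],[0,0,0,0,0,0,0]]'; python3 - <<'E'
from h import *
s=bot.observe();print(s['force'],s['moment'],s['qpos'].round(2))
print(delta([.5469,-.1430,.245],R.from_euler("xyz",[np.pi,0,1.698])))
E
```

```text
clock: 12.78
position: [0.4789, 0.1762, 0.2453]
tool_rot: [3.141, -0.001, 1.523]
force: [-0.2, 0.3, -5.6]
grip_width: 0.0166
finger_force: 88.7
clock: 13.15
position: [0.4785, 0.1757, 0.244]
tool_rot: [-3.14, 0.001, 1.522]
force: [-0.1, -0.4, -4.1]
grip_width: 0.0169
finger_force: 88.7
[-0.08110342 -0.36650318 -4.11485112] [-0.01883774 -0.02236151 -0.01340866] [-1.06  0.43  0.8   1.91 -0.37  0.96 -0.14]
[-0.315   0.0838 -0.0007 -0.0013  0.0011 -0.1758]
```

```bash
python3 nudge.py '[[0,-0.02,0.005,0,0,0,-0.01],[0,-0.05,0.013,0,0,0,-0.03],[0,-0.09,0.024,0,0,0,-0.05],[0,-0.13,0.034,0,0,0,-0.07],[0,-0.17,0.045,0,0,0,-0.09]]'; python3 nudge.py '[[0,-0.045,0.005,0,0,0,-0.02],[0,-0.085,0.013,0,0,0,-0.04],[0,-0.115,0.02,0,0,0,-0.06],[0,-0.135,0.022,0,0,0,-0.08],[0,-0.14,0.024,0,0,0,-0.086]]'; python3 nudge.py '[[0,0,0,0,0,0,0],[0,0,0,0,0,0,0],[0,0,0,0,0,0,0],[0,0,0,0,0,0,0]]';python3 - <<'E'
from h import *
s=bot.observe();print(s['force'],s['moment'],s['qpos'].round(2))
print(delta([.5469,-.1430,.205],R.from_euler("xyz",[np.pi,0,1.698])))
for n in("scene","top"): cv2.imwrite(f"pics/{n}7.png",bot.grab_frame(n))
im=np.vstack([cv2.resize(cv2.imread("pics/scene7.png")[100:250,240:400],None,fx=3.5,fy=3.5)])
cv2.imwrite("pics/c7.png",im)
E
```

```text
clock: 13.78
position: [0.5154, 0.0026, 0.2444]
tool_rot: [-3.141, 0.0, 1.613]
force: [1.0, 0.3, -5.2]
grip_width: 0.0169
finger_force: 88.7
clock: 14.4
position: [0.5449, -0.1364, 0.2444]
tool_rot: [-3.14, 0.001, 1.697]
force: [-0.0, 0.4, -4.7]
grip_width: 0.0172
finger_force: 88.6
clock: 14.9
position: [0.5452, -0.1345, 0.2447]
tool_rot: [-3.141, 0.0, 1.699]
force: [0.5, -0.9, -4.4]
grip_width: 0.0168
finger_force: 88.6
[ 0.54401747 -0.8791155  -4.40755923] [-0.04356083  0.00895367  0.02679965] [-0.37  0.5   0.73  1.78 -0.39  1.01  0.63]
[-0.0086  0.0006  0.0398 -0.0005  0.0003  0.001 ]
```

View pics/c7.png

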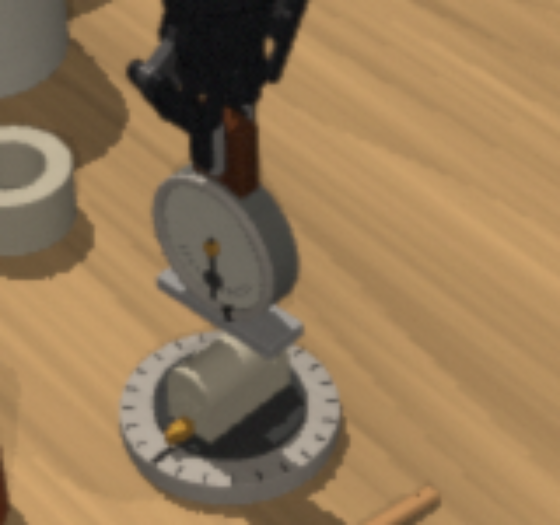

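The crop shows the gauge hanging upright and level over the stud, dial facing the nib end, the nib on the long mark. I lower it in small steps to contact.

```bash
python3 nudge.py '[[0,-0.004,0,0.012,0,0,0],[0,-0.0086,0,0.024,0,0,0],[0,-0.0086,0,0.034,0,0,0],[0,-0.0086,0,0.034,0,0,0]]';python3 nudge.py '[[0,0,0,0.002,0,0,0],[0,0,0,0.003,0,0,0],[0,0,0,0.003,0,0,0],[0,0,0,0.003,0,0,0]]'; python3 - <<'E'
from h import *
s=bot.observe();print(s['force'],s['moment'],delta([.5469,-.1430,.203],R.from_euler("xyz",[np.pi,0,1.698])))
E
```

```text
clock: 15.5
position: [0.5458, -0.1435, 0.2097]
tool_rot: [-3.139, 0.0, 1.698]
force: [0.9, -0.0, -4.3]
grip_width: 0.0171
finger_force: 88.5
clock: 16.0
position: [0.5463, -0.1435, 0.2078]
tool_rot: [-3.141, 0.0, 1.699]
force: [-1.0, -0.0, -4.6]
grip_width: 0.0167
finger_force: 88.6
[-0.97094076 -0.0207599  -4.56933877] [-0.07626477  0.00998161  0.02504051] [ 0.0004  0.0006  0.0048 -0.0004  0.0004  0.0005]
```

```bash
python3 nudge.py '[[0,0,0,0.001,0,0,0],[0,0,0,0.0015,0,0,0],[0,0,0,0.002,0,0,0],[0,0,0,0.003,0,0,0],[0,0,0,0.003,0,0,0]]';python3 nudge.py '[[0,0,0,0.0005,0,0,0],[0,0,0,0.001,0,0,0],[0,0,0,0.001,0,0,0]]'; python3 - <<'E'
from h import *
s=bot.observe();print(s['position'],s['force'],s['moment'])
E
```

```text
clock: 16.62
position: [0.5462, -0.1435, 0.2046]
tool_rot: [-3.141, 0.0, 1.698]
force: [-0.1, -0.0, -4.4]
grip_width: 0.0171
finger_force: 88.6
clock: 17.0
position: [0.5462, -0.1435, 0.2037]
tool_rot: [-3.141, 0.0, 1.698]
force: [0.7, 0.1, -4.2]
grip_width: 0.0168
finger_force: 88.6
[ 0.54622269 -0.1435166   0.20365712] [ 0.65891997  0.12180989 -4.21063157] [ 0.01470727 -0.00941903 -0.03194154]
```

```bash
for i in 1 2 3; do python3 nudge.py '[[0,0,0,0.0003,0,0,0],[0,0,0,0.0006,0,0,0],[0,0,0,0.0006,0,0,0]]' | egrep 'clock|pos|force:'; done
```

```text
clock: 17.38
position: [0.5462, -0.1435, 0.2031]
force: [0.0, -0.6, -5.2]
finger_force: 88.6
clock: 17.75
position: [0.5464, -0.1437, 0.2029]
force: [-1.8, 0.3, 5.5]
finger_force: 90.1
clock: 18.12
position: [0.5466, -0.1438, 0.2028]
force: [-4.1, 1.1, 14.2]
finger_force: 91.5
```

```bash
python3 nudge.py '[[0,0,0,-0.0003,0,0,0],[0,0,0,-0.0004,0,0,0],[0,0,0,-0.0004,0,0,0],[0,0,0,-0.0004,0,0,0]]'; python3 - <<'E'
import numpy as np
for a in np.arange(0,.36,.03):
    x=.145*np.sin(a)-.02*a*np.cos(a); z=.145-(.145*np.cos(a)+.02*a*np.sin(a)); print(a.round(3),x.round(5),z.round(5))
# same 5 steps of .03 expressed from tilt a0
def T(a): return np.array([.145*np.sin(a)-.02*a*np.cos(a), .145*np.cos(a)+.02*a*np.sin(a)])
for a0 in(.12,.24):
    for a in np.arange(a0+.03,a0+.13,.03):
        d=T(a)-T(a0); t=np.array([np.cos(a0),-np.sin(a0)]); n=np.array([np.sin(a0),np.cos(a0)])
        print(a0,a.round(3),(d@t).round(5),(-d@n).round(5))
E
```

```text
clock: 18.62
position: [0.5465, -0.1437, 0.2029]
tool_rot: [3.141, 0.0, 1.698]
force: [-3.3, -0.4, 7.8]
grip_width: 0.017
finger_force: 90.6
0.0 0.0 0.0
0.03 0.00375 5e-05
0.06 0.0075 0.00019
0.09 0.01124 0.00043
0.12 0.01498 0.00076
0.15 0.0187 0.00118
0.18 0.02242 0.0017
0.21 0.02612 0.00231
0.24 0.0298 0.00302
0.27 0.03347 0.00381
0.3 0.03712 0.0047
0.33 0.04074 0.00569
0.12 0.15 0.00375 -2e-05
0.12 0.18 0.0075 5e-05
0.12 0.21 0.01125 0.00021
0.12 0.24 0.01499 0.00047
0.24 0.27 0.00375 -0.0001
0.24 0.3 0.00751 -0.0001
0.24 0.33 0.01126 -1e-05
0.24 0.36 0.01501 0.00018
```

```bash
python3 nudge.py '[[0,0.00375,0,0.00005,0,-0.03,0],[0,0.0075,0,0.0002,0,-0.06,0],[0,0.01124,0,0.0004,0,-0.09,0],[0,0.01498,0,0.0008,0,-0.12,0],[0,0.01498,0,0.0008,0,-0.12,0]]'; python3 nudge.py '[[0,0,0,0,0,0,0],[0,0,0,0,0,0,0]]'
```

```text
clock: 19.25
position: [0.5447, -0.1284, 0.2021]
tool_rot: [3.142, 0.122, 1.7]
force: [-2.5, -0.3, 9.9]
grip_width: 0.0172
finger_force: 90.9
clock: 19.5
position: [0.5447, -0.1288, 0.2021]
tool_rot: [3.141, 0.121, 1.698]
force: [-2.8, 1.8, 11.3]
grip_width: 0.0171
finger_force: 90.9
```

```bash
python3 nudge.py '[[0,0.00375,0,-0.0001,0,-0.03,0],[0,0.0075,0,-0.0001,0,-0.06,0],[0,0.01125,0,0,0,-0.09,0],[0,0.015,0,0.0002,0,-0.12,0],[0,0.015,0,0.0002,0,-0.12,0]]'; python3 nudge.py '[[0,0,0,0,0,0,0],[0,0,0,0,0,0,0]]'
```

```text
clock: 20.12
position: [0.5427, -0.1135, 0.1998]
tool_rot: [-3.141, 0.242, 1.7]
force: [-1.8, -0.4, 6.6]
grip_width: 0.0173
finger_force: 90.4
clock: 20.38
position: [0.5427, -0.1139, 0.1999]
tool_rot: [3.141, 0.241, 1.698]
force: [-2.8, 1.0, 7.5]
grip_width: 0.0168
finger_force: 90.5
```

```bash
python3 nudge.py '[[0,0.0025,0,-0.0001,0,-0.02,0],[0,0.005,0,-0.0001,0,-0.04,0],[0,0.00876,0,-0.0001,0,-0.07,0],[0,0.00876,0,-0.0001,0,-0.07,0]]'; python3 nudge.py '[[0,0,0,0,0,0,0],[0,0,0,0,0,0,0],[0,0,0,0,0,0,0],[0,0,0,0,0,0,0],[0,0,0,0,0,0,0]]';python3 nudge.py '[[0,0,0,0,0,0,0],[0,0,0,0,0,0,0],[0,0,0,0,0,0,0],[0,0,0,0,0,0,0],[0,0,0,0,0,0,0]]'; python3 - <<'E'
from h import *
im=bot.grab_frame("scene"); cv2.imwrite("pics/scene8.png",im)
cv2.imwrite("pics/c8.png",cv2.resize(im[150:225,270:345],None,fx=8,fy=8,interpolation=cv2.INTER_CUBIC))
E
```

```text
clock: 20.88
position: [0.5417, -0.105, 0.1978]
tool_rot: [-3.141, 0.312, 1.7]
force: [-2.2, -0.0, 8.5]
grip_width: 0.0167
finger_force: 90.6
clock: 21.5
position: [0.5417, -0.1053, 0.1979]
tool_rot: [3.142, 0.311, 1.699]
force: [-3.5, 1.5, 9.3]
grip_width: 0.017
finger_force: 90.7
clock: 22.12
position: [0.5416, -0.1054, 0.1979]
tool_rot: [3.142, 0.311, 1.699]
force: [-1.9, 0.8, 9.2]
grip_width: 0.017
finger_force: 90.7
```

View pics/c8.png

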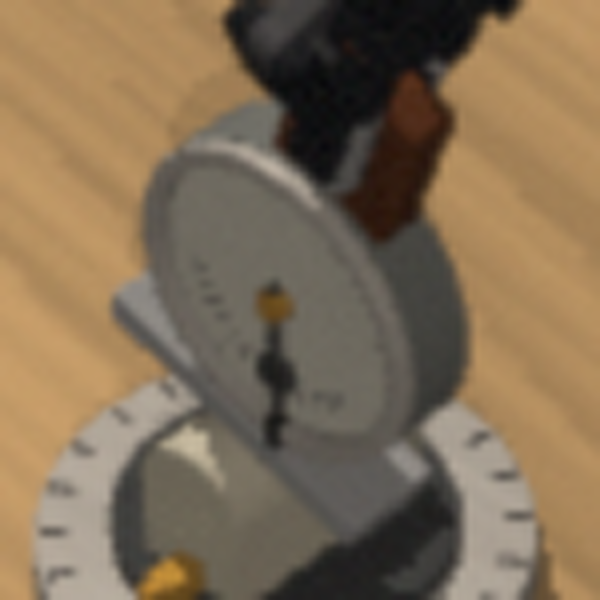

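The crop shows the pointer tip at (279,415) and the mark right below it, about (273,432), so they nearly coincide. I compare numerically with the projected geometry.

```bash
python3 - <<'E'
from h import *
c=bot.calibration("scene"); P,T=tool(); M=T.as_matrix(); gx,gy,gz=M[:,1],M[:,0],-M[:,2]; O=P+.125*M[:,2]
plumb=np.arctan2(-gy[2],gz[2]); print("tilt",plumb)
pt=lambda r,a,h=.0145:O+h*gx+gz*(.064-r*np.cos(a))+gy*r*np.sin(a)
im=cv2.imread("pics/scene8.png"); g=cv2.cvtColor(im,cv2.COLOR_BGR2GRAY).astype(float)
cr=lambda q:(np.array(q)-[270,150]+.5)*8-.5
print("pointer pred hub,bob,tip",[cr(proj(c,pt(r,plumb))) for r in(0,.024,.042)])
for a in(.25,.28,.31,.34,.37): print(a,[cr(proj(c,pt(r,a))) for r in(.042,.0475,.053)])
print(g[188:210,299:311].astype(int))
E
```

```text
tilt 0.31091153440634606
pointer pred hub,bob,tip [array([269.9, 308.3]), array([271.5, 370.7]), array([272.3, 416.3])]
0.25 [array([266.7, 412.3]), array([265.9, 425.1]), array([265.1, 437.9])]
0.28 [array([269.1, 413.9]), array([269.1, 427.5]), array([269.1, 441.1])]
0.31 [array([272.3, 416.3]), array([273.1, 429.9]), array([273.1, 443.5])]
0.34 [array([275.5, 417.9]), array([276.3, 432.3]), array([277.1, 445.9])]
0.37 [array([278.7, 420.3]), array([280.3, 434.7]), array([281.1, 448.3])]
[[106 107 101  83  76  79  82  89 106 105 106 106]
 [106 107 104  90  76  73  80  87 105 105 106 106]
 [107 107 107 101  75  63  87 104 106 105 107 106]
 [ 99 106 107 101  70  52  87 104 106 106 107 104]
 [103 104 105 100  64  48  87 104 107 105 107 107]
 [101  89  97  97  68  50  84 103 107 106 107 106]
 [103  90  99  66  40  43  73 100 106 108 106 105]
 [104 104 100  49  32  36  46  75 103 105 107 106]
 [103 105  99  50  31  31  36  57 101 106 105 105]
 [101 103 103  72  38  29  34  47  90 104 106 106]
 [ 99 101 101  96  69  36  38  55  91 104 103 105]
 [ 95 101  99  97  84  45  56  86  88 101  87  90]
 [ 91  95  99  96  87  46  67 102  96 102  97  99]
 [ 94  91  93  94  72  42  64 100 104 106 103 105]
 [ 86  93  86  85  43  25  42  80  99 104 105 106]
 [ 82  86  92  82  41  35  73  87  90  89  96 102]
 [ 94  85  84  88  43  38  82  92  90  86  86  81]
 [108  94  83  79  54  41  69  87  88  90  87  85]
 [113 109  96  82  77  73  88  88  88  87  87  87]
 [114 115 109  89  82  83  90  92  92  88  88  88]
 [116 115 114 108  95  86  86  92  94  92  92  89]
 [114 114 114 114 109  95  84  86  92  94  91  92]]
```

```bash
python3 - <<'E'
from h import *
import json
np.set_printoptions(linewidth=160)
w=cv2.cvtColor(cv2.imread("pics/w5.png"),cv2.COLOR_BGR2GRAY).astype(int)
print("w5 rows160-182 cols236-270");print(w[160:183,236:270])
fr=[bot.grab_frame("scene") for _ in range(8)]
g=np.mean([cv2.cvtColor(f,cv2.COLOR_BGR2GRAY) for f in fr],0); np.save("s9.npy",g)
print("spread",np.std([f.astype(float) for f in fr],0).mean())
print(g[186:208,299:311].astype(int)); print(bot.observe()["clock"])
s=cv2.cvtColor(cv2.imread("pics/scene7.png"),cv2.COLOR_BGR2GRAY).astype(int)
print("scene7 rows168-196 cols 294-314");print(s[168:196,294:314])
E
```

```text
w5 rows160-182 cols236-270
[[ 98  99  99 101 100  99  97  98  98  98 102 100 101  99  98  99 100  98 100 100 102 100 100 102 101 101 100 101 101 102 103 101 101 102]
 [106 108 106 105 104 100  93  88  89 102 106 109 106 108 107 109 108 108 107 107 108 106 108 106 107 108 107 109 107 108 105 109 108 109]
 [111 107 101  94  92  81  66  59  64  89 104 105 107 109 109 110 109 108 105 106 106 106 106 107 106 106 105 105 107 106 106 105 105 105]
 [107 103  85  61  44  36  28  24  36  70  88  89  96 100 100 102 103 101  99 101  99 100  95  98  97  97  98  99  95  98  97  97  98  98]
 [102  97  76  41  13  12   5   8  17  50  78  90  88  91  95  97  97  99  98  97  96  98  98  98  97  97  99  97  98  98  99  98  98  96]
 [100  95  79  45  16  11  10  10  20  43  77  93  91  90  95  98  98  99 100 100 101 100 100 101 100  98 101 100  99 100 102 101 102 101]
 [ 98  98  86  59  27  15  14  12  10  30  67  91  94  95  98 103 102 101 100 103 104 105 104 103 107 106 106 103 106 106 105 106 107 105]
 [ 96  99  99  76  42  12  11  19  11  16  55  87 102 104 102 106 107 105 106 106 106 105 107 106 10
[... 4937 characters left out ...]
53  73  98 102 101 102  93  89  86]
 [113  88  82  83  84  89  88  86  85  57  27  27  60  80  80  76  79  81  86  86]
 [146 121 100  85  82  82  87  87  86  78  32  45  82  86  85  84  84  85  87  86]
 [154 151 140 110  93  83  82  85  90  82  46  36  80  87  86  85  86  87  85  87]
 [154 154 152 143 120 100  82  83  84  81  58  41  64  81  86  83  84  84  87  86]
 [153 154 155 153 146 135 102  89  80  81  82  83  86  88  87  86  85  85  85  86]
 [151 152 153 151 142 138 127 106  95  86  82  82  85  91  88  86  88  88  86  86]
 [148 141 140 140 140 140 137 132 131 120 102  86  83  84  89  91  88  88  87  86]
 [142 144 143 124 143 146 145 145 147 154 156 116  93  84  81  85  92  89  88  87]]
```

```bash
python3 - <<'E'
from h import *
import json
c=bot.calibration("scene")
def model(P,T):
    M=T.as_matrix(); gx,gy,gz=M[:,1],M[:,0],-M[:,2]; O=P+.125*M[:,2]; pl=np.arctan2(-gy[2],gz[2])
    f=lambda r,a:proj(c,O+.0145*gx+gz*(.064-r*np.cos(a))+gy*r*np.sin(a))
    print("tilt",pl.round(3),"tip",f(.042,pl),"rod .015",f(.015,pl),"bob",f(.027,pl))
    for a in(.25,.28,.31,.34,.37): print(a,"in",f(.042,a),"mid",f(.0475,a),"mid-tip",f(.0475,a)-f(.042,pl))
model(np.array([.5452,-.1345,.2447]),R.from_euler("xyz",[np.pi,0,1.699])); model(*tool())
# w5: angle in dial plane, subpixel, solving gauge x so that pointer tip is at r=.042
c5=json.load(open("w5.json")); yaw=-.05
n=R.from_euler("z",yaw).apply([1,0,0]); yv=R.from_euler("z",yaw).apply([0,1,0])
for gx in(.476,.478,.480):
    g=np.array([gx,.1755,0])
    def dial(u,v):
        e,d=ray(c5,u,v); q=e+d*((g+n*.0145-e)@n)/(d@n)-g; return np.array([q@yv,q[2]])
    pt,mi,mm=dial(262.5,170.8),dial(244.2,174.2),dial(242.9,168.5)
    d=lambda v:np.arctan2(v[0]-pt[0],.064-v[1])
    print(gx,pt.round(4),mi.round(4),"ring",d(mi).round(3),d(mm).round(3))
E
```

```text
tilt -0.0 tip [299.9 185.3] rod .015 [299.6 176.3] bob [299.7 180.3]
0.25 in [303.2 187. ] mid [303.7 189. ] mid-tip [3.8 3.7]
0.28 in [303.6 187.1] mid [304.1 189.2] mid-tip [4.2 3.9]
0.31 in [304.  187.2] mid [304.5 189.3] mid-tip [4.6 4. ]
0.34 in [304.3 187.4] mid [305.  189.4] mid-tip [5.1 4.1]
0.37 in [304.7 187.5] mid [305.4 189.5] mid-tip [5.5 4.2]
tilt 0.311 tip [303.6 201.6] rod .015 [303.4 193. ] bob [303.5 196.9]
0.25 in [302.8 201.1] mid [302.8 202.7] mid-tip [-0.8  1.1]
0.28 in [303.2 201.3] mid [303.2 203. ] mid-tip [-0.4  1.4]
0.31 in [303.6 201.6] mid [303.7 203.3] mid-tip [0.1 1.7]
0.34 in [304.  201.8] mid [304.1 203.6] mid-tip [0.5 2. ]
0.37 in [304.4 202.1] mid [304.6 203.9] mid-tip [1.  2.3]
0.476 [0.0019 0.0175] [0.0153 0.0215] ring 0.306 0.299
0.478 [0.0013 0.0203] [0.0146 0.0242] ring 0.322 0.312
0.48 [0.0007 0.023 ] [0.0138 0.0269] ring 0.34 0.327
```

```bash
python3 nudge.py '[[0,0,0,-0.0002,0,0,0],[0,0,0,-0.0004,0,0,0],[0,0,0,-0.0004,0,0,0],[0,0,0,-0.0004,0,0,0]]'; python3 nudge.py '[[0,0,0,0,0,0,0],[0,0,0,0,0,0,0],[0,0,0,0,0,0,0],[0,0,0,0,0,0,0]]'; python3 - <<'E'
from h import *
c=bot.calibration("scene"); im=bot.grab_frame("scene"); hsv=cv2.cvtColor(im,cv2.COLOR_BGR2HSV); g=hsv[...,2].astype(float)
b=((hsv[...,0]>10)&(hsv[...,0]<28)&(hsv[...,1]>165)); b[:212]=0;b[245:]=0;b[:,:270]=0;b[:,320:]=0
v,u=np.nonzero(b); print("nib px",u.mean(),v.mean(),len(u))
for a in(.07,.127,.18): print(a,"nib",proj(c,[.537+.057*np.cos(a),-.1443+.057*np.sin(a),.034]),"mark",proj(c,[.537+.066*np.cos(a),-.1443+.066*np.sin(a),.0205]))
s=bot.observe(); print(s["force"],s["position"],s["tool_rot"])
E
```

```text
clock: 23.08
position: [0.5414, -0.1053, 0.1979]
tool_rot: [-3.141, 0.311, 1.699]
force: [-0.9, -0.4, 2.2]
grip_width: 0.0164
finger_force: 89.7
clock: 23.58
position: [0.5414, -0.1053, 0.1979]
tool_rot: [-3.141, 0.31, 1.699]
force: [-0.3, -0.3, 3.3]
grip_width: 0.017
finger_force: 89.8
nib px 290.83870967741933 222.70967741935485 31
0.07 nib [287.8 223.5] mark [285.3 229.2]
0.127 nib [288.8 224.1] mark [286.3 230. ]
0.18 nib [289.7 224.7] mark [287.4 230.7]
[-0.68684928 -0.07397835  2.57043208] [ 0.54138935 -0.10535664  0.1979192 ] [-3.14105763  0.31040641  1.69855333]
```

```bash
python3 - <<'E'
from h import *
for f in("pics/scene7.png","pics/scene8.png"):
    hsv=cv2.cvtColor(cv2.imread(f),cv2.COLOR_BGR2HSV)
    b=((hsv[...,0]>10)&(hsv[...,0]<28)&(hsv[...,1]>165)); b[:212]=0;b[245:]=0;b[:,:270]=0;b[:,320:]=0
    v,u=np.nonzero(b); print(f,u.mean(),v.mean(),len(u))
E
```

```text
pics/scene7.png 290.9375 222.65625 32
pics/scene8.png 290.9375 222.71875 32
```

The nib hasn't moved since before contact. The contact force is about 7 N and the gauge is held steady at its slant, so I hand in.

```bash
python3 -c "
from workcell import bot
print(bot.job_done())"
```

```text
the job is handed in; nothing more can be done
None
```

I handed the job in with the nib on the long mark and the gauge held at about 0.31 rad on the crest (about 7 N); the wrist view put the ring mark at 0.31–0.32 rad, but a coarser scene-camera reading suggested about 0.275, and I viewed 11 pictures, one over the limit of 10.

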